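# Clock a round connector in its harness fixture and lock it

### The arm

A 6-joint arm with a two-finger parallel gripper is mounted at the origin on the work surface. World frame = base frame: x ahead of the robot, y to its left, z up, the work surface at z = 0. Lengths are in m, angles in degrees, forces in N, time in s.
With the tool pointing down it reaches from about 0.3 to 0.75 m from the base axis. Payload 8.5 kg.
Tool frame: the origin (TCP) lies midway between the tips of the shut fingers; the grasp point (between the pads) lies 19 mm behind it (env.grasp_offset is the distance from the TCP to the grasp point, in m); z points along the fingers, y is the line along which they close (so a half turn about z gives the same grasp; the last joint's range is limited). The gripper opens to 85 mm and grips with 20 to 120 N. Pads are 22 mm wide; open, the fingers measure 114 mm over their backs; the gripper's body (76 mm by 85 mm) begins 54 mm behind the grasp point. The pads swing forward as they close: fully open they stand 13 mm farther back than shut.
Start: joints at [-12.336, 21.807, 74.336, -0, 83.858, -12.336], TCP at [0.55, 0, 0.231] pointing down, gripper open.
Joint ranges: [-178.18, 178.18], [-50.72, 133.34], [12.68, 142.11], [-81.47, 261.47], [9.98, 163.14], [-165.26, 165.26]. Speed limits (degrees/s): [136.94, 136.94, 180, 180, 180, 180].

### API

Orientations are given as a 3x3 rotation matrix whose columns are the frame's x, y, z axes.
In Python, from rig import env gives the robot as it stands.
- The arm moves only by the tool servo_tool, never from a script. Its argument "deltas" is text: rows parted by semicolons, each of 7 numbers parted by spaces: the opening, from 0 (shut) to 1 (fully open), then the shift along the tool's x, y, z in mm, then the turn, a rotation vector about the tool's x, y, z in rad. A call has 1 to 8 rows; each row shifts and turns the commanded pose from where the row before left it, along the tool's axes as they then stand; what a row does not reach is not made up. A row lasts 1/12 s, in which the tool goes at most 41.7 mm and 7.16 degrees, less where a joint would pass 70% of its speed; a pose out of reach is approached as far as the arm can. A call is refused whole if a number of a shift passes 41.7 or a number of a turn 0.125, either way. A call with a gripper value outside its range is refused whole. The fingers move at their own pace and stop on an object; "newtons" is the grip in N (left out, the last holds). Time passes only in rows, so rows that do not move let the fingers close. It gives the time, the measured TCP pose, the force, the opening and the grip force at its end, in the units of the state.
- env.observe(): the state, without advancing time (a new reading comes with each control period).
- env.get_image(name): name is "scene" or "side" or "wrist"; returns a dict with "img" (480x640x3 uint8, red, green, blue), "depth" (480x640 float32, m along the optical axis (not along the pixel's ray), 0 where there is no reading), "camera_matrix" (3x3 intrinsics, pixels), "D" ([k1, k2, p1, p2, k3] as OpenCV has them; the pictures are not rectified), "world_to_cam" (4x4, takes a point from world to camera coordinates). Camera axes: x right, y down, z forward; pixel columns grow to the right and rows downward; lengths in m; the calibration is good to about 2 mm. A picture is of the moment at which its call begins.
- env.close_job(): hands the job in; it is judged then, once.
Trained networks look in a picture, given as the dict that the camera call returned (one of the last four; its "shot" number tells which), for a name from the list of things; names that differ only in an ending like _2 or _b are one class to them, and where a whole thing is asked for, a point or a joint stands for the part that bears it (a point fixed in the world has none). Each returns a list of dicts, best first, with "conf" (0 to 1); they miss things now and then, are a little off and sometimes report something else, mostly with a low value. They report only what shows in the picture. A call takes as long as a camera call. They do not tell look-alikes from the thing itself.
- env.spot_in(name, picture): "bbox" ([centre column, centre row, width, height] in pixels, round what is visible of it).
- env.spot_point(name, picture): "uv" ([column, row] in pixels: a listed point, or the origin of a listed thing).
The state is a dict: "time_s": time; "q": joint angles; "qvel": joint speeds; "joint_efforts": joint torques, N m; "position": TCP position; "tool_rot": TCP orientation; "ft_force": force on the tool from outside, world axes, zero at the start; "wrist_torque": the same for the moment, N m; "grip_width": finger opening in m; "gripper_force": force on a finger pad.
Only numpy, scipy, OpenCV 4.12 (cv2) and the standard library are available. Lean on these libraries where they do the work, as an engineer would, in place of code of your own. Each camera call takes 0.05 s, during which the arm holds its last target. There are 200 camera calls.

### The job

On the aluminium harness fixture, turn the black connector with the lime-green key in its seat, without lifting it out, until the notch in its flange faces the yellow arrow. Then turn the black lock knob clockwise all the way to its end stop, so that the red arm's tooth goes fully home into the notch; if the tooth strikes the flange, open the lock a little, turn the connector a few degrees either way and try again. Leave the grey connector in its seat, and do not disturb the things standing around.

Things in the scene. Friction and masses are not known exactly. Their poses are not given: they have to be found in the camera images.
- fixture: Fixed aluminium block, 160 mm (x) by 300 mm (y), 30 mm high. Origin: centre of its underside, z up. Round seats 41.5 mm wide, 16 mm deep, in its top at x 0, y 0 (black connector) and x 0, y -100 mm (grey connector). Vertical axis of the lock knob at x +30, y +90 mm. A flat yellow arrow on the top, on the +x side of the middle seat, points along -x at that seat's centre.
- mark (a point): Tip of the flat yellow arrow painted on the fixture's top, at fixture x +56 mm, y 0, height 30 mm; the connector's notch must face it. Axes as the fixture's.
- connector: Loose black round connector, about 120 g, upright in the middle seat, free to turn. Origin on its axis at the flange's underside, level with the fixture's top; z up; x points to the notch. Grip body 36 mm diameter, 8 to 52 mm above the origin, smooth; lime-green bar on its top points to the notch. Spigot below 40 mm diameter, 12 mm long. Starts 95 to 180 degrees away from the arrow, either way.
- notch (a point): Middle of the only notch in the connector's flange, 30 mm from its axis along its x, 8 mm above its origin; axes as the connector's. Flange: 64 mm diameter, 8 mm thick. The notch is 10 mm wide, 10 mm deep radially, open at the rim, lime-green on both sides.
- lock (a joint): Lock knob's angle, rad: 0 fully open, grows clockwise seen from above, end stop at 1.20. Stays where left. Its red arm carries, 90 mm from the axis, a clamped blunt tooth 6.5 mm wide, level with the flange. At 1.20 it is 8.5 mm deep in the notch; the clamp puts it up to 5 mm to either side of the arrow's line (not measured). Out of line, it strikes the rim and the knob stalls near 1.1.
- lock_grip (a point): Grip point on the lock knob's axis, 70 mm above the bench, inside the black grip bar: 42 mm long along this point's x, 12 mm thick along its y, from 50 to 82 mm above the bench; hub of 40 mm diameter below. Axes turn with the knob; at joint 0 they are parallel to the fixture's.
- spare: Loose grey connector with blue key, same shape and size as the black one (origin as there), standing in the other seat. Leave it there.
- mug: Red mug, 80 mm diameter, 95 mm high, beyond the fixture. Origin: centre of its underside. Leave alone.
- tape_roll: Roll of lime-green tape lying flat, 100 mm diameter, 48 mm high, beyond the fixture. Origin: centre of its underside. Leave alone.
- spray_can: Spray can, 60 mm diameter, 130 mm high, beyond the fixture. Origin: centre of its underside. Leave alone.
- screwdriver: Orange-handled screwdriver lying on the bench to the robot's left. Leave alone.
- code_reader: Black hand-held code reader, 130 by 75 by 28 mm, lying to the robot's right. Origin: centre of its underside. Leave alone.
- snack_carton: Red carton, 50 by 140 by 90 mm, far to the robot's right. Origin: centre of its underside. Leave alone.
Things that resemble listed ones, but are neither listed nor needed, are in the scene too. Leave any turquoise look-alike of the connector alone. Several things have the shape of the spare; the one meant has the colours described above.

How it is judged:
By the outcome, as a careful person would: the job done as asked, in the order asked, and still so for the second after the job is handed in, with the robot touching nothing.
It also fails if it takes over 72 s, if anything falls off the work surface, if the arm or the gripper's body presses on something with over 40 N, if the wrist force passes 120 N, or if a joint passes its speed limit or range.

## Working session

There is one attempt and no reset: what is moved stays moved. The work goes in short steps, Python scripts to look and compute and a tool call to move; the robot and the scene stay as the last step left them, time stands still between calls to the robot, and variables do not carry over. Pictures are saved under pics/ and viewed, at most 10 in all, crops included, and the job is handed in when it is done.

Besides the shell and the picture viewer there is one more tool, called after "Emit:" as name(argument=value, ...), one argument or row to a line, values as JSON. servo_tool: Moves the arm, as the interface text tells. Its arguments: {"type":"object","properties":{"deltas":{"type":"string"},"newtons":{"type":"number"}},"required":["deltas"]}

```bash
mkdir -p pics
cat > h.py <<'E'
import numpy as np, cv2
from rig import env
def px2plane(p,uv,z):
    K=p["camera_matrix"];T=np.array(p["world_to_cam"])
    n=cv2.undistortPoints(np.array([[uv]],float),np.array(K),np.array(p["D"]))[0,0]
    R=T[:3,:3];o=-R.T@T[:3,3];d=R.T@np.array([n[0],n[1],1])
    return o+d*(z-o[2])/d[2]
def proj(p,X):
    T=np.array(p["world_to_cam"]);r=cv2.Rodrigues(T[:3,:3])[0]
    return cv2.projectPoints(np.array(X,float).reshape(-1,1,3),r,T[:3,3],np.array(p["camera_matrix"]),np.array(p["D"]))[0][:,0]
def save(p,n,crop=None,s=1):
    i=p["img"][:,:,::-1]
    if crop: a,b,c,d=crop;i=i[b:d,a:c]
    cv2.imwrite("pics/"+n,cv2.resize(i,None,fx=s,fy=s,interpolation=cv2.INTER_CUBIC))
E
python3 - <<'E'
from h import *
o=env.observe();print(o["time_s"],o["ft_force"],o["grip_width"],env.grasp_offset,np.round(o["tool_rot"],3))
for c in ["scene","wrist"]:
    p=env.get_image(c);save(p,c+"0.png")
    T=np.array(p["world_to_cam"]);print(c,-T[:3,:3].T@T[:3,3])
    for n,z in [("fixture",0),("mark",.03),("connector",.03),("notch",.038),("lock_grip",.07),("spare",.03)]:
        for d in env.spot_point(n,p)[:3]: print(n,round(d["conf"],2),np.round(d["uv"],1),np.round(px2plane(p,d["uv"],z),4))
E
```

```text
0.0 [-1.38415554 -0.8727243  -0.21537383] 0.08521824350825025 0.0187 [[-0.     1.    -0.001]
 [ 1.     0.     0.   ]
 [ 0.    -0.001 -1.   ]]
scene [ 1.56545014 -0.05908914  0.80298205]
fixture 0.75 [343.1 256.7] [0.5042 0.0701 0.    ]
fixture 0.7 [144.4 303.7] [ 0.6519 -0.4168  0.    ]
fixture 0.22 [312.7 333.2] [ 0.7745 -0.0253 -0.    ]
mark 0.91 [356. 257.] [0.5477 0.0974 0.03  ]
connector 0.93 [346.6 241.9] [0.4805 0.0812 0.03  ]
connector 0.81 [363.3 299.3] [0.7068 0.0937 0.03  ]
connector 0.66 [240.8 338.7] [ 0.8092 -0.1765  0.03  ]
notch 0.85 [376.3 291.6] [0.6921 0.1252 0.038 ]
notch 0.64 [345.7 247. ] [0.514  0.0749 0.038 ]
notch 0.57 [381.4 202. ] [0.2998 0.2036 0.038 ]
lock_grip 0.69 [383.7 234.4] [0.5116 0.1714 0.07  ]
spare 0.71 [251.8 261.7] [ 0.5465 -0.1632  0.03  ]
spare 0.56 [305.2 253.3] [ 0.5219 -0.029   0.03  ]
wrist [0.5506224  0.07968947 0.37402817]
mark 0.81 [324.  104.8] [0.5531 0.0902 0.03  ]
connector 0.94 [264.7 120.1] [0.5017 0.0776 0.03  ]
connector 0.69 [463.2  91.2] [0.6723 0.1023 0.03  ]
notch 0.71 [553.8 220.8] [ 0.768  -0.0102  0.038 ]
notch 0.63 [461.8  55.3] [0.6657 0.1297 0.038 ]
notch 0.57 [297.2 127.5] [0.5303 0.0715 0.038 ]
lock_grip 0.51 [290.2 230.2] [ 0.5249 -0.0102  0.07  ]
spare 0.97 [293.8 230.8] [ 0.5249 -0.0226  0.03  ]
spare 0.84 [302.9 347.4] [ 0.5315 -0.1505  0.03  ]
```

View pics/scene0.png

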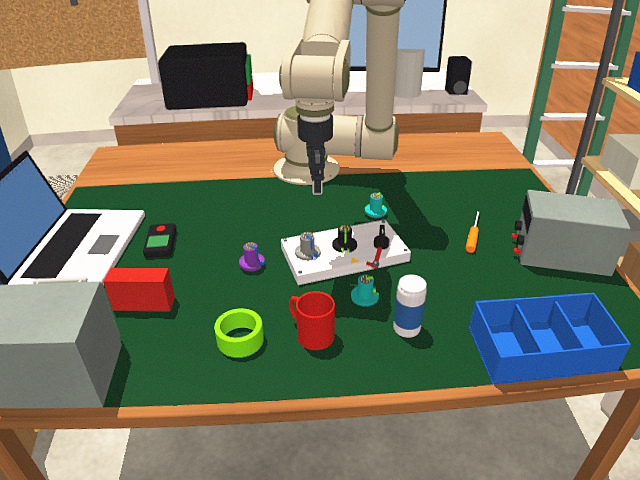

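View pics/wrist0.png

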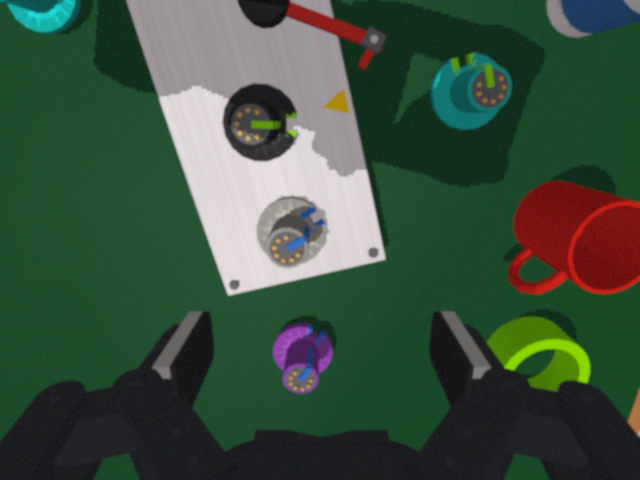

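The black connector with the lime key is at wrist (262,122), standing in the middle seat of the white block. The look-alikes are turquoise at (470,92) and (45,5), purple at (300,355), and grey with a blue key at (292,232), which is the spare. The notch looks close to the arrow, which contradicts the description, so I'm enlarging it.

Run:
```python
from h import *
p=env.get_image("wrist");save(p,"crop1.png",(180,0,400,165),3.6)
q=env.get_image("scene");
a=cv2.resize(q["img"][195:290,270:420,::-1],None,fx=5.3,fy=5.3,interpolation=cv2.INTER_CUBIC);cv2.imwrite("pics/crop2.png",a)
```

```text
(no output)
```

View pics/crop1.png

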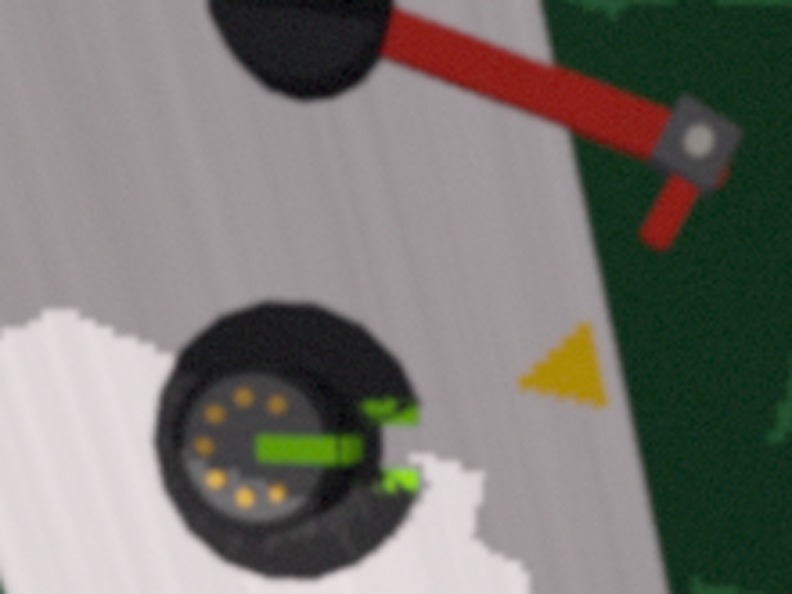

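View pics/crop2.png

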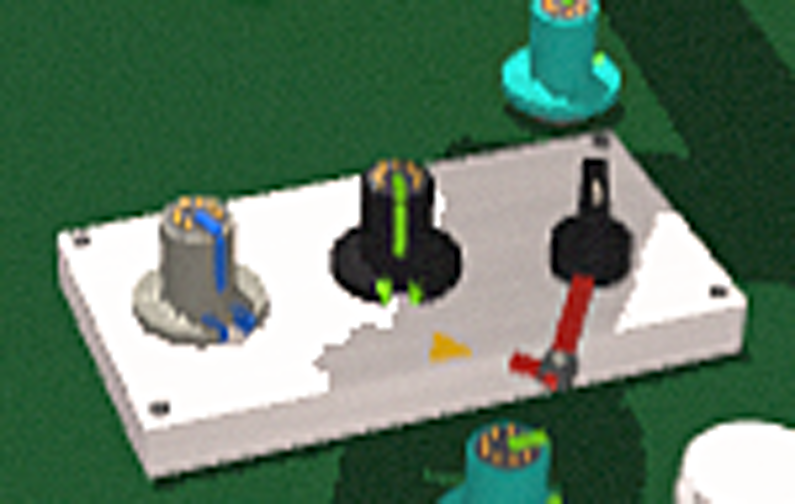

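Enlarged, the lime notch faces about world +x and is only about 15° from the arrow, whatever the text says about the start angle. The tooth is visible, so I'll move the camera over the work and measure properly.

Emit:
servo_tool(
  deltas="1 20 -4 0 0 0 0;1 20 -4 0 0 0 0;1 10 -4 0 0 0 0;1 10 -4 0 0 0 0;1 0 0 0 0 0 0;1 0 0 0 0 0 0",
)

```text
time_s: 1.3
position: [0.5339, 0.06, 0.2314]
tool_rot: [[-0.001, 1.0, 0.0], [1.0, 0.001, -0.0], [-0.0, 0.0, -1.0]]
ft_force: [0.3, 0.1, 0.0]
grip_width: 0.0855
gripper_force: 0.0
```

Run:
```python
from h import *
p=env.get_image("wrist");save(p,"w1.png",None,1.25)
import pickle;pickle.dump(p,open("w1.pkl","wb"))
T=np.array(p["world_to_cam"]);print(-T[:3,:3].T@T[:3,3],T[2,:3])
for n,z in [("mark",.03),("connector",.03),("notch",.038),("lock_grip",.07),("spare",.03)]:
    for d in env.spot_point(n,p)[:2]: print(n,round(d["conf"],2),np.round(d["uv"],1),np.round(px2plane(p,d["uv"],z),4))
```

```text
[0.53450722 0.13972369 0.37426755] [ 0.00104379 -0.30926496 -0.95097534]
mark 0.6 [341.6 177.1] [0.5533 0.0879 0.03  ]
connector 0.86 [73.6 68.1] [0.3223 0.183  0.03  ]
connector 0.76 [283.8 190.6] [0.5007 0.0755 0.03  ]
notch 0.93 [38.8 40.1] [0.3002 0.205  0.038 ]
notch 0.86 [473.4 129.1] [0.6658 0.1311 0.038 ]
lock_grip 0.86 [280.   74.3] [0.5041 0.1707 0.07  ]
lock_grip 0.19 [526.2 395.1] [ 0.7404 -0.1221  0.07  ]
spare 0.91 [316.4 391.7] [ 0.5298 -0.1482  0.03  ]
spare 0.76 [309.2 289.5] [ 0.523  -0.0237  0.03  ]
```

View pics/w1.png

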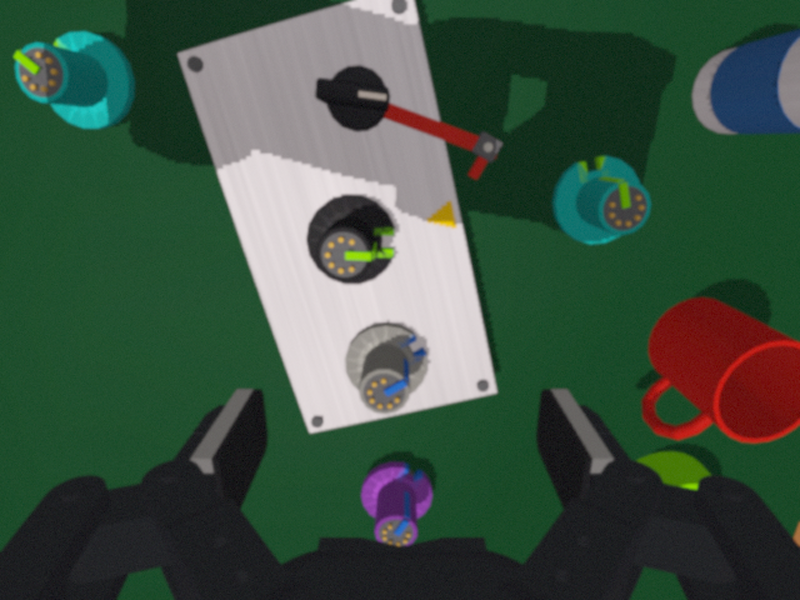

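The view shows the block corners at view px (178,53), (310,433) and (497,392), the arrow tip at (427,218), the flange at (352,239), the hub at (358,98) and the tooth from (485,150) to (474,177). Next I'll fit the fixture pose and the tooth offset.

Run:
```python
from h import *
import pickle;p=pickle.load(open("w1.pkl","rb"))
F=np.array([[-.08,-.15],[.08,-.15],[-.08,.15],[.056,0]]);U=np.array([[310,433],[497,393],[178,53],[427,218]])/1.25
W=np.array([px2plane(p,u,.03)[:2] for u in U])
mf,mw=F.mean(0),W.mean(0);A=(F-mf).T@(W-mw);th=np.arctan2(A[0,1]-A[1,0],A[0,0]+A[1,1])
R=np.array([[np.cos(th),-np.sin(th)],[np.sin(th),np.cos(th)]]);t=mw-R@mf
print("yaw",np.degrees(th),"t",t,"res mm",np.round((W-(F@R.T+t))*1e3,1))
k=t+R@[.03,.09];print("knob",k)
f=lambda w:np.round((R.T@(np.array(w)[:2]-t))*1e3,1)
hsv=cv2.cvtColor(p["img"],cv2.COLOR_RGB2HSV)
for n,u,z in [("flange",(352,239),.038),("flangeL",(307,239),.038),("flangeR",(397,239),.038),("bodytop",(344,254),.082),("hub",(358,98),.05),("tooth root",(484,152),.036),("tooth tip",(474,177),.036),("clamp bolt",(488,147),.045)]:
    w=px2plane(p,np.array(u)/1.25,z);print(n,np.round(w[:2],4),"fix",f(w))
# lime key bar on top and notch sides
m=(cv2.inRange(hsv,(35,150,80),(60,255,255))>0);m[:150]=0;m[230:]=0;m[:,:250]=0;m[:,330:]=0
n,l,s,c=cv2.connectedComponentsWithStats(m.astype(np.uint8))
for i in range(1,n):
    if s[i,4]>8: print("lime",s[i],c[i],"z82",f(px2plane(p,c[i],.082)),"z38",f(px2plane(p,c[i],.038)))
# red tooth
m=((cv2.inRange(hsv,(0,150,60),(8,255,255))|cv2.inRange(hsv,(172,150,60),(180,255,255)))>0)
v,u=np.nonzero(m[60:150,290:400]);P=np.array([f(px2plane(p,(a+290,b+60),.034)) for a,b in zip(u,v)])
d=P-[30,90];a=np.arctan2(d[:,1],d[:,0]);
np.save("red.npy",d)
e=np.array([np.cos(.3707),-np.sin(.3707)]);nn=np.array([e[1],-e[0]])  # along arm, cw tangent
x=d@e;y=d@nn
for lo in range(-6,34,4):
    q=x[(y>=lo)&(y<lo+4)]
    if len(q):print(lo,len(q),np.round([q.min(),q.mean(),q.max()],1))
```

```text
yaw 13.990144724888252 t [0.49915458 0.07534754] res mm [[ 0.1 -0.4]
 [-0.  -0.9]
 [ 0.2 -0.2]
 [-0.2  1.4]]
knob [0.50650675 0.16993055]
flange [0.4995 0.0765] fix [0.6 1. ]
flangeL [0.4672 0.0765] fix [-30.7   8.9]
flangeR [0.5316 0.0765] fix [31.8 -6.8]
bodytop [0.4987 0.0752] fix [-0.4 -0. ]
hub [0.5071 0.1696] fix [30.5 89.5]
tooth root [0.5912 0.1365] fix [104.1  37. ]
tooth tip [0.5851 0.1197] fix [94.1 22.3]
clamp bolt [0.5922 0.1398] fix [105.9  40. ]
lime [300 182  14   6  68] [307.22058824 184.61764706] z82 [27.6  8.1] z38 [24.3  1.2]
lime [276 195  38  15 283] [294.93639576 203.32155477] z82 [14.6 -3.9] z38 [  9.3 -12.5]
-2 14 [19.1 22.  25.9]
2 120 [17.2 28.9 45.2]
6 251 [17.3 41.  69.7]
10 263 [27.9 57.5 82.5]
14 159 [47.3 67.2 81.9]
18 79 [61.6 72.9 80.8]
22 5 [76.1 80.6 85.4]
26 38 [83.3 87.1 91.4]
30 50 [81.5 86.2 90.8]
```

Run:
```python
from h import *
import pickle;p=pickle.load(open("w1.pkl","rb"))
th=np.radians(13.99);R=np.array([[np.cos(th),-np.sin(th)],[np.sin(th),np.cos(th)]]);t=np.array([.49915,.07535])
v,u=np.mgrid[0:230,150:420];v=v.ravel();u=u.ravel();Z=p["depth"][v,u]
n=cv2.undistortPoints(np.c_[u,v].astype(float)[:,None],np.array(p["camera_matrix"]),np.array(p["D"]))[:,0]
C=np.c_[n,np.ones(len(n))]*Z[:,None];T=np.array(p["world_to_cam"]);W=(C-T[:3,3])@T[:3,:3]
P=np.c_[(W[:,:2]-t)@R,W[:,2]]*1e3;ok=Z>0;rgb=p["img"][v,u].astype(int)
top=ok&(abs(P[:,0])<75)&(abs(P[:,2]-30)<6);print("top z",np.median(P[top,2]))
b=ok&(np.hypot(P[:,0]-30,P[:,1]-90)<32)&(P[:,2]>74)&(P[:,2]<90)
q=P[b];c,s,a=cv2.minAreaRect(q[:,:2].astype(np.float32));print("bar",b.sum(),c,s,a,np.median(q[:,2]))
red=ok&(rgb[:,0]>90)&(rgb[:,1]<50)&(rgb[:,2]<50)&(P[:,0]>30)&(P[:,0]<130)&(P[:,1]>0)&(P[:,1]<95)
q=P[red];d=q[:,:2]-[30,90];r=np.hypot(*d.T);arm=(r>30)&(r<70)
vx=np.linalg.svd(d[arm]-d[arm].mean(0))[2][0];print("arm dir deg",np.degrees(np.arctan2(vx[1],vx[0])),"mean",d[arm].mean(0),np.degrees(np.arctan2(*d[arm].mean(0)[::-1])),"z",np.percentile(q[arm,2],[10,50,90]))
tt=r>78;g=q[tt];print("tooth",tt.sum(),np.round(g.mean(0),1),"z",np.percentile(g[:,2],[10,50,90]))
print(cv2.minAreaRect(g[:,:2].astype(np.float32)))
for x in sorted(map(tuple,np.round(g).astype(int)))[::3]: print(x,end=' ')
bt=ok&(np.hypot(P[:,0],P[:,1])<20)&(P[:,2]>76);print("\nbodytop",(P[bt].max(0)+P[bt].min(0))/2)
lm=ok&(rgb[:,1]>110)&(rgb[:,0]<.8*rgb[:,1])&(rgb[:,2]<70)&(np.hypot(P[:,0],P[:,1])<34)
k=P[lm&(P[:,2]>76)];print("key",k.mean(0),cv2.minAreaRect(k[:,:2].astype(np.float32)))
k=P[lm&(P[:,2]<44)];print("notch",len(k),k.mean(0))
```

```text
top z 30.225890510161456
bar 1059 (29.415239334106445, 89.92784118652344) (12.574828147888184, 42.05671691894531) 68.27268981933594 82.11721125252164
arm dir deg -32.69515541158772 mean [ 42.49557388 -28.19428662] -33.562844698461475 z [37.70006887 38.77378469 39.68913795]
tooth 226 [97.6 34.  36.4] z [37.16335731 38.66925856 39.72324751]
((101.11933898925781, 35.41692352294922), (34.83906173706055, 18.8045711517334), 83.86036682128906)
(np.int64(91), np.int64(24), np.int64(36)) (np.int64(91), np.int64(26), np.int64(39)) (np.int64(92), np.int64(25), np.int64(37)) (np.int64(92), np.int64(27), np.int64(39)) (np.int64(93), np.int64(22), np.int64(39)) (np.int64(93), np.int64(25), np.int64(38)) (np.int64(93), np.int64(27), np.int64(37)) (np.int64(93), np.int64(42), np.int64(39)) (np.int64(94), np.int64(23), np.int64(40)) (np.int64(94), np.int64(25), np.int64(38)) (np.int64(94), np.int64(26), np.int64(38)) (np.int64(94), np.int64(28), np.int64(39)) (np.int64(94), np.int64(30), np.int64(37)) (np.int64(94), np.int64(43), np.int64(37)) (np.int64(94), np.int64(44), np.int64(40)) (np.int64(95),
[... 2161 characters left out ...]
np.int64(34), np.int64(41)) (np.int64(101), np.int64(47), np.int64(40)) (np.int64(102), np.int64(29), np.int64(38)) (np.int64(102), np.int64(31), np.int64(40)) (np.int64(102), np.int64(33), np.int64(39)) (np.int64(103), np.int64(20), np.int64(1)) (np.int64(103), np.int64(31), np.int64(39)) (np.int64(104), np.int64(21), np.int64(0)) (np.int64(105), np.int64(22), np.int64(0)) (np.int64(106), np.int64(24), np.int64(2)) (np.int64(110), np.int64(27), np.int64(2)) 
bodytop [-0.20225157 -0.11856668 81.60521659]
key [ 9.73893725 -2.76461379 84.29384262] ((9.10400390625, -3.452944755554199), (6.914976119995117, 17.050939559936523), 71.72579956054688)
notch 122 [ 21.50821168 -11.42883373  38.11536183]
```

```bash
cat >> h.py <<'E'
TH=np.radians(13.99);RF=np.array([[np.cos(TH),-np.sin(TH)],[np.sin(TH),np.cos(TH)]]);TF=np.array([.49915,.07535])
def cloud(p,w=(150,420),h=(0,230)):
    v,u=np.mgrid[h[0]:h[1],w[0]:w[1]];v=v.ravel();u=u.ravel();Z=p["depth"][v,u]
    n=cv2.undistortPoints(np.c_[u,v].astype(float)[:,None],np.array(p["camera_matrix"]),np.array(p["D"]))[:,0]
    C=np.c_[n,np.ones(len(n))]*Z[:,None];T=np.array(p["world_to_cam"]);W=(C-T[:3,3])@T[:3,:3]
    P=np.c_[(W[:,:2]-TF)@RF,W[:,2]]*1e3;ok=Z>0
    return P[ok],p["img"][v,u].astype(int)[ok]
def bar(P):
    q=P[(np.hypot(P[:,0]-30,P[:,1]-90)<32)&(P[:,2]>74)&(P[:,2]<90)]
    c,s,a=cv2.minAreaRect(q[:,:2].astype(np.float32));a=a if s[0]>s[1] else a+90
    return c,s,-((a+90)%180-90)
E
python3 - <<'E'
from h import *
import pickle;p=pickle.load(open("w1.pkl","rb"))
P,c=cloud(p);print(bar(P))
# flange outline of notch: points at z~38 ring r 20..32 and z~30 below
g=(P[:,2]>34)&(P[:,2]<42)&(c[:,0]>80)&(c[:,1]<60)&(c[:,2]<60)&(P[:,0]>85)&(P[:,1]<55)
a=-(68.75-21.7)*np.pi/180;d=P[g,:2]-[30,90];d=d@np.array([[np.cos(a),-np.sin(a)],[np.sin(a),np.cos(a)]]).T+[30,90]
for lo in range(18,52,3):
    q=d[(d[:,0]>=lo)&(d[:,0]<lo+3),1]
    if len(q):print(lo,len(q),np.round([q.min(),np.mean(q),q.max()],1))
r=np.hypot(P[:,0],P[:,1]);ph=np.degrees(np.arctan2(P[:,1],P[:,0]))
for lo in range(-45,25,3):
    q=(r>25)&(r<31)&(ph>=lo)&(ph<lo+3);print(lo,np.round(np.median(P[q,2]),1) if q.any() else None,end='; ')
E
```

```text
((29.415239334106445, 89.92784118652344), (12.574828147888184, 42.05671691894531), 21.727310180664062)
21 5 [-2.6 -0.7  0.8]
24 29 [-4.2 -0.9  2. ]
27 30 [-4.3 -0.9  2.1]
30 29 [-4.  -0.8  2.3]
33 30 [-4.6 -1.1  2.1]
36 63 [-4.4 10.5 22.4]
39 74 [ 8.  16.1 25.2]
42 74 [ 7.9 15.9 24.4]
45 50 [ 8.3 14.1 21.6]
48 2 [8.6 8.9 9.2]
-45 38.3; -42 37.9; -39 38.1; -36 38.4; -33 38.6; -30 37.7; -27 30.5; -24 30.2; -21 30.1; -18 29.7; -15 30.1; -12 30.3; -9 37.9; -6 37.8; -3 37.8; 0 38.4; 3 37.8; 6 37.7; 9 38.6; 12 38.6; 15 38.4; 18 38.6; 21 38.1; 24 38.5;
```

The depth data settles it. The notch is at −18.5° and the tooth line will land at y≈−1.1 mm, which is −2.3°, so I turn the connector 16° anticlockwise. The lock is now at about 0.38 rad. Now moving over the connector.

Emit:
servo_tool(
  deltas="1 7.7 -17.5 5 0 0 0;1 7.6 -17.4 20 0 0 0;1 0 0 35 0 0 0;1 0 0 35 0 0 0;1 0 0 35 0 0 0;1 0 0 30 0 0 0;1 0 0 16 0 0 0;1 0 0 8 0 0 0",
)

```text
time_s: 2.27
position: [0.4982, 0.0751, 0.0451]
tool_rot: [[0.0, 1.0, -0.004], [1.0, -0.0, 0.0], [0.0, -0.004, -1.0]]
ft_force: [0.7, 0.2, -0.0]
grip_width: 0.0853
gripper_force: 0.0
```

Emit:
servo_tool(
  deltas="1 0 0 0 0 0 0;1 0 0 0 0 0 0",
)

```text
time_s: 2.43
position: [0.4996, 0.0751, 0.0479]
tool_rot: [[0.0, 1.0, 0.001], [1.0, -0.0, -0.0], [-0.0, 0.001, -1.0]]
ft_force: [0.9, 0.3, -0.1]
grip_width: 0.0853
gripper_force: 0.0
```

Emit:
servo_tool(
  deltas="0.35 0 0 0 0 0 0;0.35 0 0 0 0 0 0;0.3 0 0 0 0 0 0;0.3 0 0 0 0 0 0;0.3 0 0 0 0 0 0;0.3 0 0 0 0 0 0;0.3 0 0 0 0 0 0;0.3 0 0 0 0 0 0",
  newtons=25,
)

```text
time_s: 3.1
position: [0.4988, 0.0753, 0.0479]
tool_rot: [[-0.0, 1.0, -0.0], [1.0, 0.0, -0.0], [-0.0, -0.0, -1.0]]
ft_force: [-3.4, -0.3, 5.9]
grip_width: 0.0352
gripper_force: 25.2
```

Emit:
servo_tool(
  deltas="0.3 0 0 0 0 0 -0.07;0.3 0 0 0 0 0 -0.07;0.3 0 0 0 0 0 -0.07;0.3 0 0 0 0 0 -0.073;0.3 0 0 0 0 0 0;0.3 0 0 0 0 0 0;0.3 0 0 0 0 0 0",
)

```text
time_s: 3.68
position: [0.4985, 0.0751, 0.0479]
tool_rot: [[-0.28, 0.96, -0.001], [0.96, 0.28, -0.001], [-0.0, -0.001, -1.0]]
ft_force: [-4.2, -1.7, 6.3]
grip_width: 0.0353
gripper_force: 25.4
```

Emit:
servo_tool(
  deltas="0.6 0 0 0 0 0 0;0.9 0 0 0 0 0 0;1 0 0 0 0 0 0;1 0 0 0 0 0 0;1 0 0 0 0 0 0;1 0 0 0 0 0 0;1 0 0 0 0 0 0;1 0 0 0 0 0 0",
)

```text
time_s: 4.35
position: [0.4991, 0.0753, 0.0473]
tool_rot: [[-0.279, 0.96, -0.0], [0.96, 0.279, 0.0], [0.0, 0.0, -1.0]]
ft_force: [-0.0, -1.1, -0.5]
grip_width: 0.0853
gripper_force: 0.0
```

Emit:
servo_tool(
  deltas="1 0 0 -20 0 0 0;1 0 0 -40 0 0 0;1 0 0 -40 0 0 0;1 0 0 -40 0 0 0;1 0 0 -40 0 0 0;1 0 0 0 0 0 0;1 0 0 0 0 0 0",
)

```text
time_s: 4.93
position: [0.4996, 0.0753, 0.2291]
tool_rot: [[-0.279, 0.96, 0.005], [0.96, 0.279, -0.0], [-0.002, 0.004, -1.0]]
ft_force: [0.4, 0.0, -0.7]
grip_width: 0.0854
gripper_force: 0.0
```

```bash
cat > look.py <<'E'
from h import *
p=env.get_image("wrist");P,c=cloud(p,(0,640),(0,400));print(bar(P))
r=np.hypot(P[:,0],P[:,1]);ph=np.degrees(np.arctan2(P[:,1],P[:,0]))
for lo in range(-36,36,2):
    q=(r>25)&(r<31)&(ph>=lo)&(ph<lo+2);print(lo,np.round(np.median(P[q,2]),1) if q.any() else None,end='; ')
bt=(r<21)&(P[:,2]>76)&(P[:,2]<88);print("\nbodytop",np.round((P[bt].max(0)+P[bt].min(0))/2,1))
import sys
save(p,sys.argv[1])
E
python3 look.py w2.png
```

```text
((29.072223663330078, 89.98773956298828), (12.44565200805664, 42.2770881652832), 22.023040771484375)
-36 38.9; -34 39.1; -32 38.2; -30 38.1; -28 38.4; -26 37.7; -24 38.0; -22 38.1; -20 37.7; -18 38.4; -16 38.1; -14 37.8; -12 35.3; -10 30.6; -8 29.9; -6 29.9; -4 30.2; -2 29.7; 0 30.3; 2 30.3; 4 30.3; 6 None; 8 38.1; 10 38.0; 12 38.1; 14 38.0; 16 38.0; 18 37.6; 20 38.3; 22 38.2; 24 37.8; 26 37.6; 28 37.9; 30 38.5; 32 38.3; 34 38.2; 
bodytop [ 0.8 -0.2 81.7]
```

The notch centre is at −2.3° and still seated, as planned. Next is the knob.

Emit:
servo_tool(
  deltas="0.6 29.6 11 0 0 0 -0.115;0.6 0 0 0 0 0 -0.115;0.6 0 0 0 0 0 -0.115;0.6 0 0 0 0 0 -0.115;0.6 0 0 0 0 0 -0.115;0.6 0 0 0 0 0 -0.115;0.6 0 0 0 0 0 -0.115;0.6 0 0 0 0 0 -0.115",
)

```text
time_s: 5.65
position: [0.5007, 0.1068, 0.2252]
tool_rot: [[-0.935, 0.354, -0.004], [0.354, 0.935, 0.0], [0.004, -0.001, -1.0]]
ft_force: [-1.1, -0.5, 0.8]
grip_width: 0.051
gripper_force: 0.0
```

Emit:
servo_tool(
  deltas="0.6 0 0 0 0 0 -0.115;0.6 0 0 0 0 0 -0.115;0.6 0 0 0 0 0 0;0.6 0 0 0 0 0 0",
)

```text
time_s: 5.98
position: [0.5009, 0.1068, 0.2259]
tool_rot: [[-0.99, 0.141, -0.003], [0.141, 0.99, 0.0], [0.003, -0.0, -1.0]]
ft_force: [0.2, 0.0, -0.2]
grip_width: 0.0514
gripper_force: 0.0
```

Emit:
servo_tool(
  deltas="0.6 1.8 31.5 0 0 0 0;0.6 1.9 31.6 0 0 0 0;0.6 0 0 30 0 0 0;0.6 0 0 40 0 0 0;0.6 0 0 40 0 0 0;0.6 0 0 35 0 0 0;0.6 0 0 16 0 0 0;0.6 0 0 10 0 0 0",
)

```text
time_s: 6.65
position: [0.5048, 0.1696, 0.0533]
tool_rot: [[-0.99, 0.141, -0.005], [0.141, 0.99, -0.001], [0.005, -0.001, -1.0]]
ft_force: [-0.5, 0.5, 0.4]
grip_width: 0.0512
gripper_force: 0.0
```

Emit:
servo_tool(
  deltas="0.6 0 0 0 0 0 0;0.6 0 0 0 0 0 0",
)

```text
time_s: 6.82
position: [0.5067, 0.1698, 0.0566]
tool_rot: [[-0.99, 0.139, 0.0], [0.139, 0.99, 0.0], [-0.0, 0.0, -1.0]]
ft_force: [0.2, -0.5, 0.8]
grip_width: 0.0509
gripper_force: 0.0
```

Emit:
servo_tool(
  deltas="0.1 0 0 0 0 0 0;0.1 0 0 0 0 0 0;0.1 0 0 0 0 0 0;0.1 0 0 0 0 0 0;0 0 0 0 0 0 0;0 0 0 0 0 0 0;0 0 0 0 0 0 0;0 0 0 0 0 0 0",
  newtons=50,
)

```text
time_s: 7.48
position: [0.5068, 0.1692, 0.0575]
tool_rot: [[-0.991, 0.137, 0.002], [0.137, 0.991, -0.001], [-0.002, -0.001, -1.0]]
ft_force: [-1.6, -4.7, 6.6]
grip_width: 0.0113
gripper_force: 49.7
```

Emit:
servo_tool(
  deltas="0 0 0 0 0 0 0.075;0 0 0 0 0 0 0.075;0 0 0 0 0 0 0.075;0 0 0 0 0 0 0.075;0 0 0 0 0 0 0.075;0 0 0 0 0 0 0.075;0 0 0 0 0 0 0.075;0 0 0 0 0 0 0.075",
)

```text
time_s: 8.15
position: [0.5064, 0.1684, 0.0575]
tool_rot: [[-0.738, 0.675, 0.001], [0.675, 0.738, -0.003], [-0.002, -0.002, -1.0]]
ft_force: [-4.3, -10.2, 8.2]
grip_width: 0.0114
gripper_force: 50.0
```

Emit:
servo_tool(
  deltas="0 0 0 0 0 0 0.04;0 0 0 0 0 0 0.04;0 0 0 0 0 0 0.04;0 0 0 0 0 0 0.04;0 0 0 0 0 0 0.02;0 0 0 0 0 0 0.02;0 0 0 0 0 0 0;0 0 0 0 0 0 0",
)

```text
time_s: 8.82
position: [0.5062, 0.1682, 0.0575]
tool_rot: [[-0.592, 0.806, -0.0], [0.806, 0.592, -0.003], [-0.002, -0.002, -1.0]]
ft_force: [-3.6, -9.8, 7.9]
grip_width: 0.0109
gripper_force: 50.1
```

Run:
```python
from h import *
o=env.observe();R=np.array(o["tool_rot"]);y=R[:2,1]
print("bar yaw fix",90-np.degrees(np.arctan2(y[1],y[0]))+13.99,o["wrist_torque"],o["ft_force"])
```

```text
bar yaw fix 67.72411848098476 [-1.74816889  0.62423731 -0.04431588] [-3.61952078 -9.79416112  7.88503529]
```

No resistance yet at about 1.18 rad, past the 1.1 stall point, so I push on to the stop.

Emit:
servo_tool(
  deltas="0 0 0 0 0 0 0.015;0 0 0 0 0 0 0.015;0 0 0 0 0 0 0.015;0 0 0 0 0 0 0.015;0 0 0 0 0 0 0;0 0 0 0 0 0 0",
)

```text
time_s: 9.32
position: [0.5061, 0.1681, 0.0575]
tool_rot: [[-0.544, 0.839, 0.0], [0.839, 0.544, -0.004], [-0.003, -0.002, -1.0]]
ft_force: [-4.9, -10.9, 8.0]
grip_width: 0.0113
gripper_force: 58.0
```

Run:
```python
from h import *
o=env.observe();R=np.array(o["tool_rot"]);y=R[:2,1]
print("bar yaw fix",90-np.degrees(np.arctan2(y[1],y[0]))+13.99,o["wrist_torque"],o["ft_force"])
```

```text
bar yaw fix 71.0039302118975 [-1.77767716  0.64918748  1.11619161] [ -4.93853467 -10.8507602    8.04698975]
```

Emit:
servo_tool(
  deltas="0 0 0 0 0 0 0.02;0 0 0 0 0 0 0.02;0 0 0 0 0 0 0;0 0 0 0 0 0 0",
)

```text
time_s: 9.65
position: [0.5061, 0.1681, 0.0575]
tool_rot: [[-0.512, 0.859, 0.0], [0.859, 0.512, -0.004], [-0.004, -0.002, -1.0]]
ft_force: [-5.8, -11.2, 9.8]
grip_width: 0.0115
gripper_force: 76.6
```

Emit:
servo_tool(
  deltas="0.3 0 0 0 0 0 0;0.6 0 0 0 0 0 0;0.6 0 0 0 0 0 0;0.6 0 0 0 0 0 0;0.6 0 0 0 0 0 0;0.6 0 0 -30 0 0 0;0.6 0 0 -40 0 0 0;0.6 0 0 -40 0 0 0",
)

```text
time_s: 10.32
position: [0.5058, 0.1698, 0.1672]
tool_rot: [[-0.508, 0.861, -0.002], [0.861, 0.508, -0.0], [0.001, -0.002, -1.0]]
ft_force: [0.4, -0.5, 0.9]
grip_width: 0.0511
gripper_force: 0.0
```

Emit:
servo_tool(
  deltas="0.6 -20 -20 -40 0 0 0;0.6 -20 -20 -20 0 0 -0.1;0.6 -15 -20 0 0 0 -0.1;0.6 0 0 0 0 0 0;0.6 0 0 0 0 0 0",
)

```text
time_s: 10.73
position: [0.4859, 0.0946, 0.2206]
tool_rot: [[-0.667, 0.745, 0.0], [0.745, 0.667, 0.0], [-0.0, 0.001, -1.0]]
ft_force: [0.3, 0.3, -0.0]
grip_width: 0.0512
gripper_force: 0.0
```

```bash
python3 look.py w3.png
```

```text
((29.075090408325195, 89.82746887207031), (12.440088272094727, 42.0033073425293), 69.02010726928711)
-36 None; -34 None; -32 None; -30 None; -28 None; -26 None; -24 None; -22 None; -20 38.2; -18 37.8; -16 38.5; -14 37.9; -12 39.0; -10 38.9; -8 38.7; -6 38.8; -4 39.1; -2 38.4; 0 38.7; 2 35.1; 4 30.5; 6 None; 8 38.0; 10 37.7; 12 38.5; 14 38.8; 16 38.2; 18 38.4; 20 38.3; 22 38.2; 24 38.5; 26 37.8; 28 38.7; 30 38.3; 32 37.9; 34 38.2; 
bodytop [ 0.7  0.1 81.4]
```

View pics/w3.png

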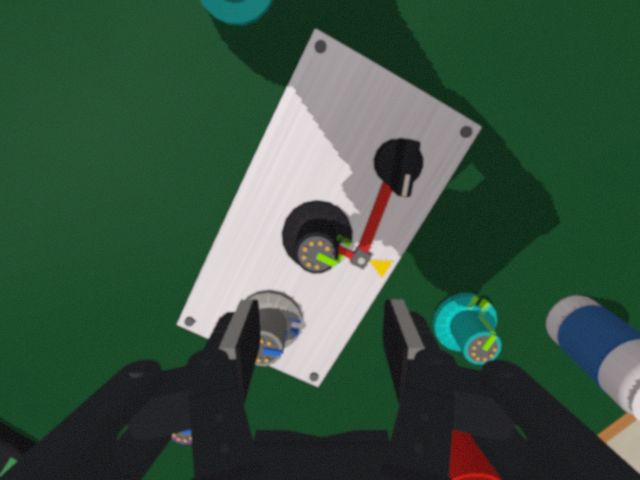

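The tooth sits in the notch at (345,252), the bar is at 69° (1.20 rad, the end stop), the connector is seated and the spare is in place. Handing in.

```bash
python3 -c "
from rig import env
print(env.close_job())"
```

```text
the job is handed in; nothing more can be done
None
```

I turned the black connector about 16° anticlockwise in its seat and turned the lock knob to its end stop (measured about 1.20 rad), with the tooth in the notch. The notch started only about 18° from the arrow, not the 95 to 180° stated, so I worked from the measured angle; the grey connector was still in its seat in the last picture, and the job was handed in at about 11 s.

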